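# Present a slide tray over the end of a bench ledge

## Robot

A 6-joint arm with a two-finger parallel gripper is mounted at the origin on the work surface; the furniture and walls round the work are solid. World frame = base frame: x ahead of the robot, y to its left, z up, the work surface at z = 0. Lengths are in m, angles in rad, forces in N, time in s.
With the tool pointing down it reaches from about 0.425 to 0.95 m from the base axis. Payload 3.5 kg.
Tool frame: the origin (TCP) lies between the finger pads; the fingertips stand 17 mm ahead of it and the grasp point (between the pads) lies 2 mm behind it (ctrl.tip_reach is the distance from the TCP to the fingertips, in m); z points along the fingers, y is the direction in which the jaws open and shut (so a half turn about z gives the same grasp; the last joint's range is limited). The gripper opens to 85 mm and grips with 20 to 120 N. Pads are 22 mm wide; open, the fingers measure 114 mm over their backs; the gripper's body (76 mm by 85 mm) begins 54 mm behind the grasp point. The pads swing forward as they close: fully open they stand 13 mm farther back than shut.
Start: joints at [-1.472, 0.286, 1.577, -0, 1.279, -0.15], TCP at [0.166, -0.654, 0.248] pointing down, gripper open.
Joint ranges: [-2.77, 2.77], [-0.9, 2.22], [0.21, 2.48], [-1.53, 4.67], [0.24, 2.81], [-2.84, 2.84]. Speed limits (rad/s): [2.79, 2.79, 3.14, 3.14, 3.14, 3.14].

## Interface

Orientations are given as a unit quaternion [x, y, z, w].
In Python, from plant import monitor, imaging, workorder, ctrl gives the robot as it stands.
- The arm moves only by the tool send_rows, never from a script. Its argument "rows" is a list of rows, each a list of 4 numbers: the shift along the world's x, y, z normalised to -1 to 1, where 1 is 0.3 m, then the turn about the world's z normalised to -1 to 1, where 1 is 360 degrees. A call has 1 to 20 rows; each row is the pose to reach, as a shift and turn from the pose commanded when the call began, turning the shorter way round; what a row does not reach only later rows make up. A row lasts 1/8 s, in which the tool goes at most 62.5 mm and 10.7 degrees, less where a joint would pass 70% of its speed; a pose out of reach is approached as far as the arm can. A call with a number of a shift or a turn outside -1 to 1 is refused whole. A call with a gripper value outside its range is refused whole. "jaw" is the closure, from 0 (fully open) to 1 (shut), set as the call begins (left out, the last holds). The fingers move at their own pace and stop on an object; "newtons" is the grip in N (left out, the last holds). Time passes only in rows, so rows that repeat a pose let the fingers close. It gives the time, the measured TCP pose, the force and the opening at its end, in the units of the state.
- monitor.get_state(): the state, without advancing time (a new reading comes with each control period).
- imaging.read_camera(name): name is "scene" or "top" or "wrist"; returns the picture (480x640x3 uint8, red, green, blue); there is no depth.
- imaging.calibration(name): a dict with "intrinsics" (3x3 intrinsics, pixels), "cam_to_world" (4x4, takes a point from camera to world coordinates). Camera axes: x right, y up, looking along -z (the intrinsics and any distortion apply to the point x, -y, -z); pixel columns grow to the right and rows downward; lengths in m; the calibration is good to about 2 mm. A picture is of the moment at which its call begins: read the wrist's pose just before it. calibration takes no time and is no camera call; for the wrist camera it gives the pose at the moment of the call.
- workorder.sign_off(): hands the job in, once; it reports no verdict.
The state is a dict: "time": time; "qpos": joint angles; "dq": joint speeds; "joint_efforts": joint torques, N m; "eef_pos": TCP position; "tcp_rot": TCP orientation; "contact_force": force on the tool from outside, world axes, zero at the start; "wrist_torque": the same for the moment, N m; "opening": opening from 0.0 (shut) to 1.0 (fully open).
Only numpy, scipy, OpenCV 4.12 (cv2) and the standard library are available. Lean on these libraries where they do the work, as an engineer would, in place of code of your own. Each camera call takes 0.05 s, during which the arm holds its last target.

## Task

Push the orange stop on the raised grey ledge fully aside by its black knob, over to the side with the long metal lip, and then push the white slide tray along the ledge past it until the whole blue band at its front end hangs out over the ledge's open end, with no more than about 2 cm of the white part past the edge as well, so that a colleague can take it by that end. Only push: the tray must stay lying flat on the ledge, never lifted or dropped, and leave the other things on the counter where they are.

Things in the scene. Friction and masses are not known exactly. Their poses are not given: they have to be found in the camera images.
- ledge: Fixed grey bench riser, 330 mm long (its x) by 140 mm wide (its y); its flat top is 60 mm above the counter. Origin: centre of its underside, on the counter. Its x points along the ledge to the open end, over which the tray is to hang; its y points across to the side with a metal lip (6 mm thick, 8 mm high; inner face at y = 62 mm, from x = -165 to 115 mm), roughly away from the robot. The near side and both ends have no lip. Behind the rear end is free air.
- ledge_edge (a point): Middle of the ledge's open end, on the top edge; axes as the ledge's (x outward over the edge, y to the lip side, z up).
- stop (a joint): The orange stop, a bar 12 mm thick (ledge x), 44 mm long (ledge y), 10 mm high, on a track across the ledge 13 mm before its open end; the tray cannot pass while it is shut. Value in m: 0 to 0.015 at the start (in the tray's way, at the middle of the ledge), grows as it slides along the ledge's +y, 0.09 at its end of travel, clear of the tray. Slides against about 1.5 N and stays where it is left.
- stop_knob (a point): Top of the upright knob on the middle of the stop: black cylinder 16 mm in diameter, from 27 to 45 mm above the ledge's top, on a steel pin 10 mm in diameter that rises from the bar (10 mm above the ledge's top).
- tray: Loose flat slide tray, about 0.2 kg, 150 mm long (its x), 76 mm wide (its y), 8 mm thick, lying on the ledge within about 0.12 rad of straight. White, three glass slides flush on top, blue band over the 30 mm at its front end (+x, toward the ledge's open end). Origin: centre of its underside. It slides on the ledge with ordinary friction (about 2 N) and stops where it is left.
- tray_rear (a point): Middle of the tray's rear end face (white end), half-way up its 8 mm thickness. The face to push on.
- band_left (a point): Corner where the inner edge of the blue band meets the tray's side at +y (lip side), on the top; 30 mm behind the front end.
- band_right (a point): The same corner at the tray's other side (-y, nearer the robot).
- bottle_ctrl: White bottle with yellow cap, 42 mm in diameter, 62 mm high; a bystander. Origin at the centre of its underside.
- bottle_ctrl2: White bottle with purple cap, 42 mm in diameter, 62 mm high; a bystander. Origin at the centre of its underside.
- calculator: Pocket calculator lying on the counter, 112 x 68 x 16 mm; a bystander. Origin at the centre of its underside.
- tape_roll: Beige roll of tape lying flat, 69 mm in diameter, 18 mm high; a bystander. Origin at the centre of its underside.
- kit_box: White carton, 100 x 140 x 62 mm; a bystander. Origin at the centre of its underside.
- stapler: Red and black stapler, 118 x 32 x 46 mm; a bystander. Origin at the centre of its underside.
Not all that is in view belongs to the job. There is more than one size of the tray; the job needs the larger.

How it is judged:
On the way, in this order (a step that is already met when the one before it is completed fails the run):
1. the stop is pushed fully aside (value of joint stop above 0.075 m), for 0.2 s.
2. the blue band hangs out past the ledge's end (x of band_left in the frame of ledge_edge between -0.002 and 0.025 m and x of band_right in the frame of ledge_edge between -0.002 and 0.025 m), for 0.2 s.
At the end, for the whole second after the job is handed in: The stop stands open by more than 75 mm; both inner corners of the blue band lie from 0 (less 2 mm) to 25 mm beyond the ledge's end; the tray lies flat on the ledge (within 0.05 rad and 4 mm) and at rest (all of step 2 and value of joint stop above 0.075 m and angle between tray's own z axis and vertical below 0.05 rad and z of tray in the frame of ledge_edge between -0.004 and 0.004 m and linear speed of tray below 0.01 m/s); the robot touches nothing.
It fails at once if the tray is lifted, dropped off the ledge or tipped (height (world z) of tray above 0.072 m or height (world z) of tray below 0.048 m or angle between tray's own z axis and vertical above 0.15 rad).
It fails at once if another thing on the counter is moved by more than 25 mm (distance of any of bottle_ctrl, bottle_ctrl2, calculator, tape_roll, kit_box, stapler from where it was at the start of the episode above 0.025 m).
It also fails if it takes over 45 s, if anything falls off the work surface, if the arm or the gripper's body presses on something with over 40 N, if the wrist force passes 120 N, or if a joint passes its speed limit or range.

## Working session

There is one attempt and no reset: what is moved stays moved. The work goes in short steps, Python scripts to look and compute and a tool call to move; the robot and the scene stay as the last step left them, time stands still between calls to the robot, and variables do not carry over. Pictures are saved under pics/ and viewed, and the job is handed in when it is done.

Besides the shell and the picture viewer there is one more tool, called after ">>>" as a command line: name --pt "numbers of a row" for each row, then --argument value for the rest. send_rows: Moves the arm, as the interface text tells. Scaled input: -1 to 1 covers 0.3 m each way for a shift and 360 degrees each way for a turn. Its arguments: {"type":"object","properties":{"rows":{"type":"array"},"jaw":{"type":"number"},"newtons":{"type":"number"}},"required":["rows"]}

```bash
mkdir -p pics; ls
python3 - <<'E'
from plant import monitor, imaging, workorder, ctrl
import cv2
s=monitor.get_state(); print(s)
print(ctrl.tip_reach)
for n in ['scene','top']:
    im=imaging.read_camera(n); cv2.imwrite(f'pics/{n}0.png',im[:,:,::-1]); c=imaging.calibration(n); print(n,c)
E
```

```text
pics
{'time': 0.0, 'qpos': array([-1.47197824e+00,  2.87205059e-01,  1.57817185e+00, -1.84016055e-05,
        1.27858256e+00, -1.50005078e-01]), 'dq': array([-9.03739880e-04,  4.59736312e-05,  9.23848716e-05,  2.77345133e-04,
       -1.93158898e-03, -1.21054699e-03]), 'joint_efforts': array([-6.12711283e-04, -4.05987453e+01, -2.92622656e+01, -1.21829107e-04,
        5.82441251e-03, -9.26067543e-07]), 'eef_pos': array([ 0.16618821, -0.65359097,  0.24692365]), 'tcp_rot': array([ 9.92269831e-01,  1.24093437e-01,  2.14794496e-05, -1.18324374e-03]), 'contact_force': array([ 0.07544939, -0.4177484 ,  0.09385795]), 'wrist_torque': array([0.0674814 , 0.0208428 , 0.03297787]), 'opening': 1.0018579706947255}
0.017
scene {'intrinsics': array([[528.1081331 ,   0.        , 317.16440243],
       [  0.        , 528.1081331 , 236.61173405],
       [  0.        ,   0.        ,   1.        ]]), 'cam_to_world': array([[-0.40004727,  0.67538858, -0.61952599, -0.5107582 ],
       [-0.91647437, -0.29031813,  0.27530002,  0.49095078],
       [ 0.00607487,  0.67791272,  0.7351173 ,  1.27497973],
       [ 0.        ,  0.        ,  0.        ,  1.        ]])}
top {'intrinsics': array([[459.19102893,   0.        , 322.30353047],
       [  0.        , 459.19102893, 241.47003697],
       [  0.        ,   0.        ,   1.        ]]), 'cam_to_world': array([[ 1.44760797e-04,  9.76602044e-01, -2.15054472e-01,
         2.49255563e-01],
       [-9.99995432e-01, -5.07914656e-04, -2.97966660e-03,
         3.64731182e-02],
       [-3.01917781e-03,  2.15053921e-01,  9.76597510e-01,
         1.15563943e+00],
       [ 0.00000000e+00,  0.00000000e+00,  0.00000000e+00,
         1.00000000e+00]])}
```

View pics/scene0.png

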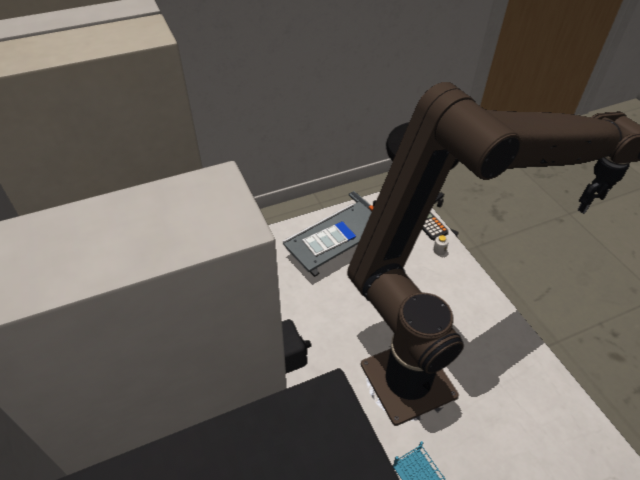

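View pics/top0.png

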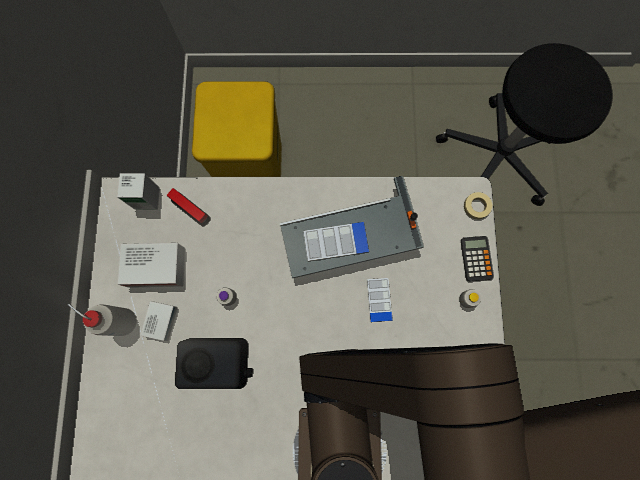

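The top view shows the ledge around (350,235). The tray on it has its blue band at about (361,238), and the orange stop with its black knob is at about (412,217). The lip runs along the ledge's far side. There are two tray-like objects: one on the ledge at (337,240) and a smaller one on the counter at (379,300). The one on the ledge fits the description, and I'll confirm it with an enlarged crop.

Run:
```python
import cv2
im=cv2.imread('pics/top0.png')[170:330,265:440]
cv2.imwrite('pics/crop0.png',cv2.resize(im,None,fx=4,fy=3.7,interpolation=cv2.INTER_CUBIC)[:592])
im=cv2.imread('pics/scene0.png')[185:285,275:395]
cv2.imwrite('pics/crop1.png',cv2.resize(im,None,fx=6,fy=6,interpolation=cv2.INTER_CUBIC))
```

```text
(no output)
```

View pics/crop0.png

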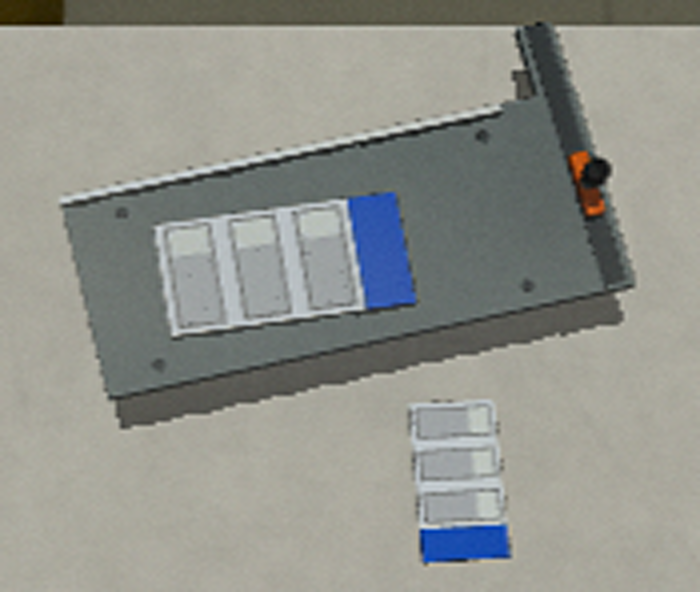

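View pics/crop1.png

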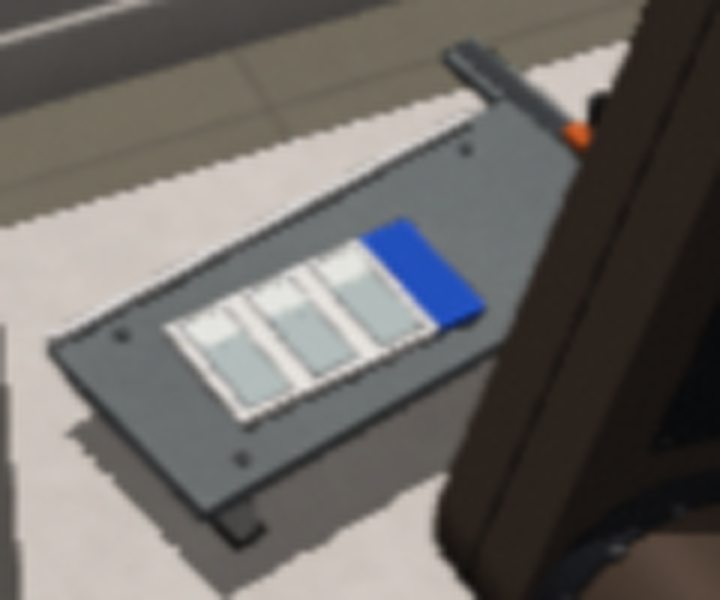

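The crop confirms it: the ledge tray is visibly longer than the one on the counter, so it is the larger and the right one. Now I'll measure.

```bash
cat > h.py <<'E'
import numpy as np, cv2
from plant import imaging
def ray(uv,z,c):
    K=c['intrinsics'];T=c['cam_to_world'];u,v=uv
    d=np.linalg.inv(K)@[u,v,1]; d=T[:3,:3]@[d[0],-d[1],-d[2]]
    o=T[:3,3]; return o+d*(z-o[2])/d[2]
def proj(p,c):
    K=c['intrinsics'];T=c['cam_to_world']; q=T[:3,:3].T@(np.asarray(p)-T[:3,3]); q=K@[q[0],-q[1],-q[2]]; return q[:2]/q[2]
def big(m):
    cs,_=cv2.findContours(m.astype(np.uint8),cv2.RETR_EXTERNAL,cv2.CHAIN_APPROX_NONE)
    return sorted(cs,key=cv2.contourArea)[::-1]
def blue(im): # RGB
    h=cv2.cvtColor(im,cv2.COLOR_RGB2HSV); return (h[...,0]>105)&(h[...,0]<130)&(h[...,1]>150)&(h[...,2]>80)
def orange(im):
    h=cv2.cvtColor(im,cv2.COLOR_RGB2HSV); return (h[...,0]<16)&(h[...,1]>170)&(h[...,2]>120)
E
python3 - <<'E'
from h import *
im=cv2.imread('pics/top0.png')[:,:,::-1].copy(); c=imaging.calibration('top')
f=lambda x,y:(265+x/4-.4,170+y/3.7-.4)
P={k:ray(f(*v),.06,c) for k,v in dict(rn=(110,397),rf=(66,207),on=(634,287)).items()}
P['liptop_r']=ray(f(62,199),.068,c); P['liptop_end']=ray(f(502,108),.068,c)
for k,v in P.items(): print(k,v.round(4))
print('len',np.linalg.norm(P['rn']-P['on']),'wid',np.linalg.norm(P['rn']-P['rf']),'lip',np.linalg.norm(P['liptop_r']-P['liptop_end']))
d=P['on']-P['rn'];print('yaw',np.degrees(np.arctan2(d[1],d[0])))
d=P['liptop_end']-P['liptop_r'];print('yaw lip',np.degrees(np.arctan2(d[1],d[0])))
for ct in big(blue(im))[:2]:
    b=cv2.boxPoints(cv2.minAreaRect(ct)); 
    print('blue',b.round(1).tolist(),[ray(p,.068,c)[:2].round(4).tolist() for p in b])
for ct in big(orange(im))[:4]: print('or',cv2.contourArea(ct),cv2.minAreaRect(ct), ray(cv2.minAreaRect(ct)[0],.07,c))
print('knob',ray(f(596,171),.105,c))
print('tray rear',[ray(f(*p),.068,c)[:2].round(4).tolist() for p in[(154,228),(172,337)]])
E
```

```text
rn [0.4034 0.1124 0.06  ]
rf [0.5307 0.1413 0.06  ]
on [ 0.4762 -0.2056  0.06  ]
liptop_r [0.5341 0.1431 0.068 ]
liptop_end [ 0.5968 -0.128   0.068 ]
len 0.32622032888996566 wid 0.13057871242883673 lip 0.27822092784896507
yaw -77.10594116374747
yaw lip -76.97648458166117
blue [[351.3999938964844, 223.39999389648438], [363.20001220703125, 221.39999389648438], [368.29998779296875, 250.89999389648438], [356.6000061035156, 253.0]] [[0.5339, -0.0314], [0.539, -0.0603], [0.4653, -0.0713], [0.4603, -0.0428]]
blue [[369.6000061035156, 313.0], [391.0, 311.3999938964844], [391.6000061035156, 320.0], [370.20001220703125, 321.5]] [[0.3171, -0.0712], [0.3206, -0.1213], [0.3009, -0.1221], [0.2974, -0.0722]]
or 344.0 ((185.4512176513672, 204.0609893798828), (41.38604736328125, 9.526599884033203), 38.65980529785156) [0.5830135 0.3774752 0.07     ]
or 126.5 ((90.0, 318.0), (14.0, 14.0), 90.0) [0.30533382 0.58305541 0.07      ]
or 10.0 ((409.5, 214.0), (6.0, 3.0), 90.0) [ 0.55717421 -0.17399011  0.07      ]
or 9.0 ((488.0, 267.5), (3.0, 4.0), 90.0) [ 0.4244561  -0.35597834  0.07      ]
knob [ 0.54277297 -0.17673684  0.105     ]
tray rear [[0.5144, 0.0866], [0.4415, 0.0751]]
```

>>> send_rows --pt "0.7 0.98 0 0" --pt "0.7 0.98 0 0" --pt "0.7 0.98 0 0" --pt "0.7 0.98 0 0" --pt "0.7 0.98 0 0" --pt "0.7 0.98 0 0" --pt "0.7 0.98 0 0" --jaw 1 --newtons 40

```text
time: 0.98
eef_pos: [0.3775, -0.3574, 0.2479]
tcp_rot: [0.992, 0.127, -0.0, -0.001]
contact_force: [-0.9, -0.0, 0.6]
opening: 0.0
```

>>> send_rows --pt "0.41 0.57 -0.16 -0.004" --pt "0.41 0.57 -0.16 -0.004" --pt "0.41 0.57 -0.16 -0.004" --pt "0.41 0.57 -0.16 -0.004" --pt "0.41 0.57 -0.16 -0.004" --pt "0.41 0.57 -0.16 -0.004"

```text
time: 1.72
eef_pos: [0.4989, -0.1905, 0.2004]
tcp_rot: [0.994, 0.111, -0.0, 0.0]
contact_force: [-1.0, -0.4, -0.1]
opening: -0.002
```

Run:
```python
from h import *
from plant import monitor
for n in ['wrist','top','scene']:
    c=imaging.calibration(n); im=imaging.read_camera(n); cv2.imwrite(f'pics/{n}1.png',im[:,:,::-1]); np.save(f'{n}1c.npy',c,allow_pickle=True)
s=monitor.get_state();print(s['time'],s['eef_pos'],s['tcp_rot'])
```

```text
1.875 [ 0.49883579 -0.19065386  0.20073537] [9.93871066e-01 1.10544840e-01 2.01867055e-04 3.19380121e-04]
```

View pics/wrist1.png

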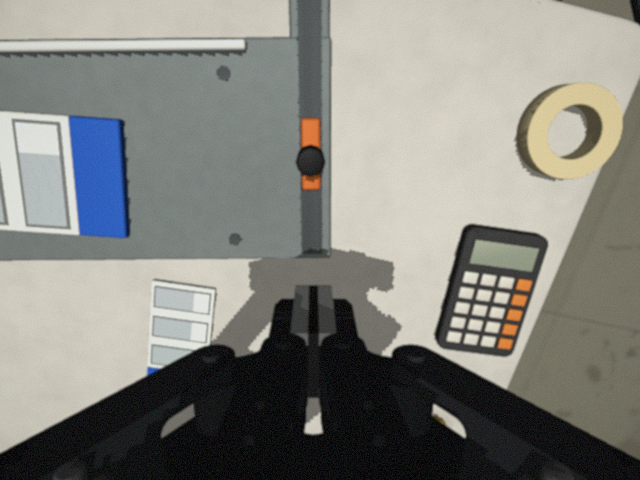

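View pics/scene1.png

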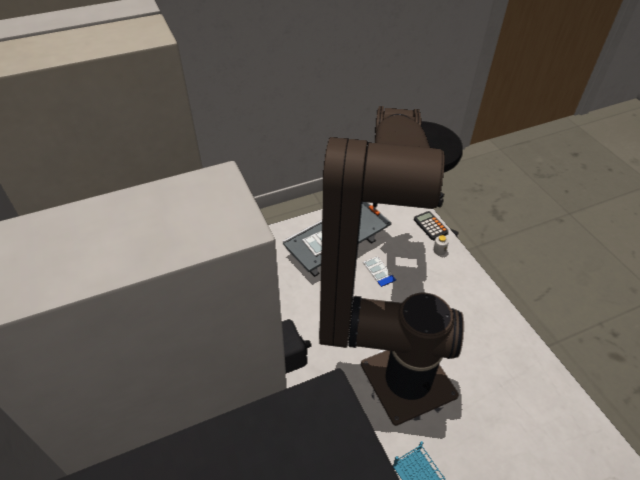

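The wrist view shows the knob's top at (310,160), the orange bar from (311,118) to (311,190), and the ledge's open end at column 330. The near corner is at (330,257), the lip's end at (245,45), and the band's inner edge runs from (68,115) to (80,235).

Run:
```python
from h import *
c=np.load('wrist1c.npy',allow_pickle=True).item()
on=ray((331,257),.06,c); k=ray((310,158),.105,c); le=ray((245,41),.068,c);l0=ray((0,42),.068,c)
e2=ray((330,40),.06,c)
print('on',on,'knob',k,'lipend',le,'open far',e2)
d=le-l0;print(np.degrees(np.arctan2(d[1],d[0])))
ni=ray((0,261),.06,c);d=on-ni;print(np.degrees(np.arctan2(d[1],d[0])))
d=e2-on;print('end edge',np.degrees(np.arctan2(d[1],d[0])))
print('bar',[ray(p,.07,c).round(4) for p in[(311,118),(311,190)]])
im=cv2.imread('pics/wrist1.png')[:,:,::-1].copy()
b=big(blue(im))[0]; q=cv2.boxPoints(cv2.minAreaRect(b)); Q=[ray(p,.068,c)[:2] for p in q]; print(q.round(),np.round(Q,4))
a=np.radians(-77); ex=np.array([np.cos(a),np.sin(a)]);ey=np.array([-ex[1],ex[0]])
edge=on[:2]+.07*ey
loc=lambda p:((np.array(p)[:2]-edge)@ex,(np.array(p)[:2]-edge)@ey)
print('edge',edge,'knob loc',loc(k),'band',np.round([loc(p) for p in Q],4),'lipend',loc(le))
```

```text
on [ 0.47665155 -0.2068861   0.06      ] knob [ 0.54430268 -0.17733387  0.105     ] lipend [ 0.59672704 -0.12720426  0.068     ] open far [ 0.60914524 -0.17464678  0.06      ]
-77.07358832537416
-76.55952414965682
end edge 13.675847901616876
bar [array([ 0.5636, -0.1734,  0.07  ]), array([ 0.521, -0.183,  0.07 ])]
[[ 69. 116.]
 [120. 113.]
 [127. 237.]
 [ 77. 240.]] [[ 0.5326 -0.0313]
 [ 0.5409 -0.0606]
 [ 0.4638 -0.0722]
 [ 0.4545 -0.0403]]
edge [ 0.54485746 -0.19113953] knob loc (np.float64(-0.013576617570861125), np.float64(0.00256503702389829)) band [[-0.1585  0.024 ]
 [-0.128   0.0255]
 [-0.1341 -0.0523]
 [-0.1673 -0.0541]] lipend (np.float64(-0.05062849326289874), np.float64(0.06492247443401386))
```

>>> send_rows --pt "0 0 -0.17 0" --pt "0 0 -0.333 0" --pt "0 0 -0.333 0" --pt "0.03 0.015 -0.333 0" --pt "0.06 0.024 -0.333 0" --pt "0.09 0.031 -0.333 0" --pt "0.12 0.038 -0.333 0" --pt "0.15 0.045 -0.333 0" --pt "0.18 0.052 -0.333 0" --pt "0.21 0.059 -0.333 0" --pt "0.24 0.066 -0.333 0" --pt "0.27 0.073 -0.333 0" --pt "0.3 0.08 -0.333 0" --pt "0.33 0.087 -0.333 0" --pt "0.33 0.087 -0.333 0"

```text
time: 3.75
eef_pos: [0.5991, -0.1628, 0.1003]
tcp_rot: [0.994, 0.112, 0.001, -0.0]
contact_force: [-0.3, -0.4, -0.1]
opening: -0.001
```

```bash
cat > snap.py <<'E'
import sys
from h import *
from plant import monitor
n=sys.argv[1];t=sys.argv[2]
c=imaging.calibration(n); im=imaging.read_camera(n); cv2.imwrite(f'pics/{n}{t}.png',im[:,:,::-1]); np.save(f'{n}{t}c.npy',c,allow_pickle=True)
s=monitor.get_state();print(s['time'],s['eef_pos'],s['tcp_rot'],s['contact_force'])
E
python3 snap.py wrist 2
```

```text
3.8 [ 0.59875673 -0.16285744  0.10026458] [ 9.93741153e-01  1.11706476e-01  4.28490657e-04 -2.32752638e-05] [-0.35864918 -0.12343578  0.64048941]
```

View pics/wrist2.png

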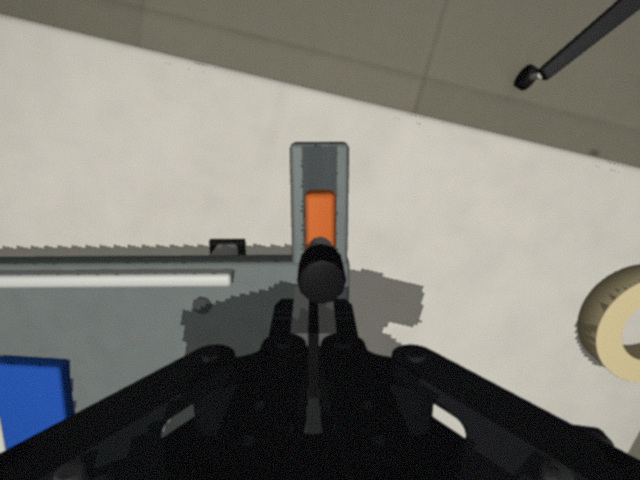

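The orange bar has moved with the knob, and its far end is at (320,190). The track still has room, out to (320,143). Measuring the travel left.

```bash
cat >> h.py <<'E'
a=np.radians(-77); ex=np.array([np.cos(a),np.sin(a)]);ey=np.array([-ex[1],ex[0]])
edge=np.array([.5449,-.1911])
loc=lambda p:np.round(((np.array(p)[:2]-edge)@ex,(np.array(p)[:2]-edge)@ey),4)
E
python3 - <<'E'
from h import *
c=np.load('wrist2c.npy',allow_pickle=True).item()
print(loc(ray((320,190),.07,c)),loc(ray((322,276),.105,c)), loc((.5988,-.1629)))
E
```

```text
[-0.0138  0.1018] [-0.0137  0.0811] [-0.0154  0.0589]
```

>>> send_rows --pt "0.01 0.002 0 0" --pt "0.02 0.005 0 0" --pt "0.02 0.005 0 0" --pt "-0.04 -0.01 0 0" --pt "-0.1 -0.025 0 0" --pt "-0.1 -0.025 0.17 0" --pt "-0.1 -0.025 0.333 0" --pt "-0.1 -0.025 0.333 0"

```text
time: 4.8
eef_pos: [0.5714, -0.172, 0.2067]
tcp_rot: [0.994, 0.112, 0.005, 0.003]
contact_force: [0.2, 0.0, 0.0]
opening: 0.005
```

```bash
python3 snap.py wrist 3
```

```text
4.85 [ 0.56981562 -0.17128431  0.20351433] [0.99375554 0.11152804 0.0029402  0.00166873] [-0.41875673 -0.7285793   0.59135405]
```

View pics/wrist3.png

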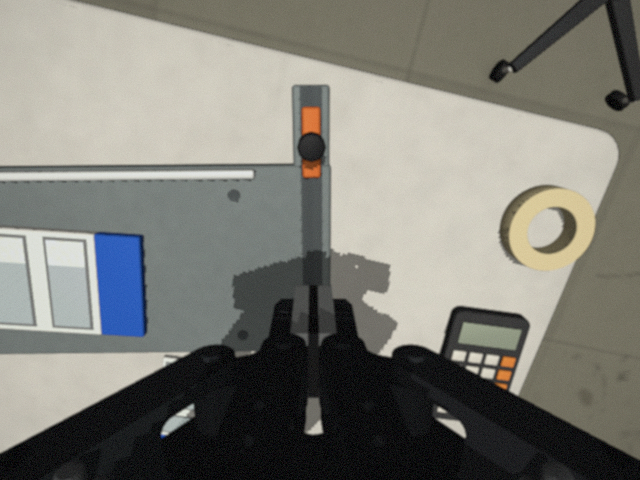

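Run:
```python
from h import *
c=np.load('wrist3c.npy',allow_pickle=True).item()
for p,z in[((311,107),.07),((311,178),.07),((311,146),.105)]:print(loc(ray(p,z,c)))
im=cv2.imread('pics/wrist3.png')[:,:,::-1].copy()
b=big(blue(im))[0]; q=cv2.boxPoints(cv2.minAreaRect(b)); print(q.round(),[loc(ray(p,.068,c)) for p in q])
# tray rear goal
r=np.array([-.163-.12,-.012]); print('rear mid',edge+r[0]*ex+r[1]*ey)
for x in(-.31,-.12): print(x,edge+x*ex+-.009*ey)
```

```text
[-0.0138  0.1047]
[-0.014   0.0612]
[-0.014  0.084]
[[ 95. 233.]
 [140. 231.]
 [145. 335.]
 [ 99. 337.]] [array([-0.1584,  0.0248]), array([-0.1281,  0.026 ]), array([-0.1341, -0.0515]), array([-0.1667, -0.0529])]
rear mid [0.46954641 0.08194732]
-0.31 [0.46639584 0.10893016]
-0.12 [ 0.50913654 -0.07620015]
```

The stop reads about 83 mm open, from both the bar's ends and the knob. The tray is untouched. Next I go behind the tray with the tool turned 90° and the jaws part open, so that two fingertips square it up as they push.

>>> send_rows --pt "-0.08 0.2 0 0.028" --pt "-0.16 0.4 0 0.056" --pt "-0.24 0.6 0 0.084" --pt "-0.3 0.75 0 0.112" --pt "-0.337 0.929 0 0.14" --pt "-0.337 0.929 0 0.168" --pt "-0.337 0.929 0 0.196" --pt "-0.337 0.929 0 0.224" --pt "-0.337 0.929 0 0.25" --pt "-0.337 0.929 0 0.25" --pt "-0.337 0.929 0 0.25" --jaw 0.4

```text
time: 6.22
eef_pos: [0.4667, 0.1081, 0.1994]
tcp_rot: [0.625, 0.781, -0.0, -0.001]
contact_force: [0.2, 0.7, 0.3]
opening: 0.602
```

```bash
python3 snap.py wrist 4
```

```text
6.275 [0.46681199 0.10808683 0.19964404] [ 6.24553614e-01  7.80981725e-01 -3.22527522e-04 -4.74948810e-04] [-0.57232639  0.19973831  0.02016672]
```

View pics/wrist4.png

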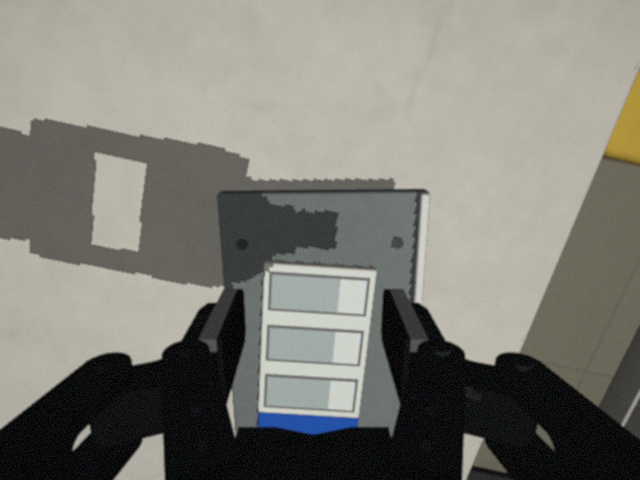

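The wrist view, now from behind, shows the tray's white rear edge from (269,263) to (376,268). The ledge's rear corners are at (220,191) and (415,191). The fingers stand slightly wide, so I'll narrow them.

Run:
```python
from h import *
c=np.load('wrist4c.npy',allow_pickle=True).item()
for n,p,z in[('rr',(268,264),.068),('rl',(377,269),.068),('lr',(220,192),.06),('ll',(415,192),.06)]:print(n,loc(ray(p,z,c)))
print('tcp',loc((.4668,.1081)))
```

```text
rr [-0.2838 -0.0393]
rl [-0.2797  0.0334]
lr [-0.331  -0.0697]
ll [-0.3302  0.0574]
tcp [-0.3091 -0.0088]
```

>>> send_rows --pt "0.016 0.004 -0.17 0" --pt "0.016 0.004 -0.3 0" --pt "0.016 0.004 -0.36 0" --pt "0.016 0.004 -0.38 0" --pt "0.016 0.004 -0.385 0" --pt "0.016 0.004 -0.39 0" --pt "0.016 0.004 -0.39 0" --jaw 0.6

```text
time: 7.15
eef_pos: [0.4725, 0.1093, 0.0841]
tcp_rot: [0.624, 0.782, 0.001, 0.001]
contact_force: [-0.4, 0.2, -0.3]
opening: 0.403
```

```bash
python3 snap.py wrist 5
```

```text
7.2 [0.47244709 0.10934129 0.08408441] [6.23792280e-01 7.81589802e-01 4.78026032e-04 5.86583210e-04] [-0.39079279  0.92194449  0.01351432]
```

View pics/wrist5.png

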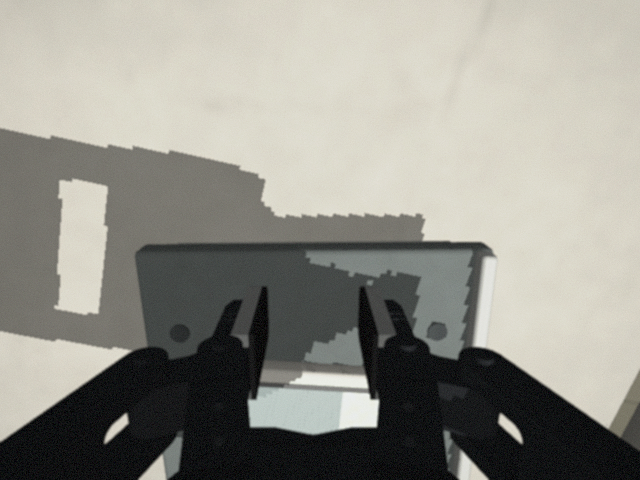

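>>> send_rows --pt "0 0 -0.005 0" --pt "0 0 -0.01 0" --pt "0 0 -0.01 0"

```text
time: 7.58
eef_pos: [0.4718, 0.1093, 0.0801]
tcp_rot: [0.624, 0.782, -0.0, -0.0]
contact_force: [-0.0, 0.4, -0.5]
opening: 0.4
```

>>> send_rows --pt "0 0 -0.004 0" --pt "0 0 -0.007 0" --pt "0 0 -0.007 0"

```text
time: 7.95
eef_pos: [0.4718, 0.1093, 0.0781]
tcp_rot: [0.624, 0.782, -0.0, -0.0]
contact_force: [0.0, -0.1, 0.5]
opening: 0.4
```

>>> send_rows --pt "0 0 -0.004 0" --pt "0 0 -0.007 0" --pt "0 0 -0.007 0"

```text
time: 8.32
eef_pos: [0.4721, 0.1093, 0.0763]
tcp_rot: [0.624, 0.782, 0.0, 0.0]
contact_force: [0.0, 0.4, 0.4]
opening: 0.402
```

>>> send_rows --pt "0 0 -0.003 0" --pt "0 0 -0.005 0" --pt "0 0 -0.005 0"

```text
time: 8.7
eef_pos: [0.4721, 0.1093, 0.0762]
tcp_rot: [0.624, 0.782, -0.0, -0.0]
contact_force: [-5.5, -1.2, 10.2]
opening: 0.399
```

Contact is at TCP z of about 0.076. I'll raise about 3 mm and push along the ledge.

>>> send_rows --pt "0 0 0.014 0" --pt "0 0 0.014 0" --pt "0.009 -0.04 0.014 0" --pt "0.016 -0.07 0.014 0" --pt "0.023 -0.1 0.014 0" --pt "0.03 -0.13 0.014 0" --pt "0.037 -0.16 0.014 0" --pt "0.044 -0.19 0.014 0" --pt "0.051 -0.22 0.014 0" --pt "0.051 -0.22 0.014 0"

```text
time: 9.95
eef_pos: [0.4878, 0.0425, 0.0791]
tcp_rot: [0.624, 0.781, 0.0, 0.001]
contact_force: [-0.3, 0.3, -0.1]
opening: 0.402
```

```bash
python3 snap.py top 6;  python3 - <<'E'
import cv2
im=cv2.imread('pics/top6.png')[170:330,265:440]
cv2.imwrite('pics/crop6.png',cv2.resize(im,None,fx=4,fy=3.7,interpolation=cv2.INTER_CUBIC)[:592])
E
python3 snap.py wrist 6
```

```text
10.0 [0.48763619 0.04279083 0.07908562] [6.23963702e-01 7.81453213e-01 6.72095650e-05 4.13370391e-04] [ 0.34011771 -0.4042378   0.01413618]
10.05 [0.48749279 0.04304011 0.0790201 ] [6.23850913e-01 7.81543309e-01 4.15157504e-05 3.05946203e-04] [ 0.24518123 -0.38105709  1.04124423]
```

View pics/crop6.png

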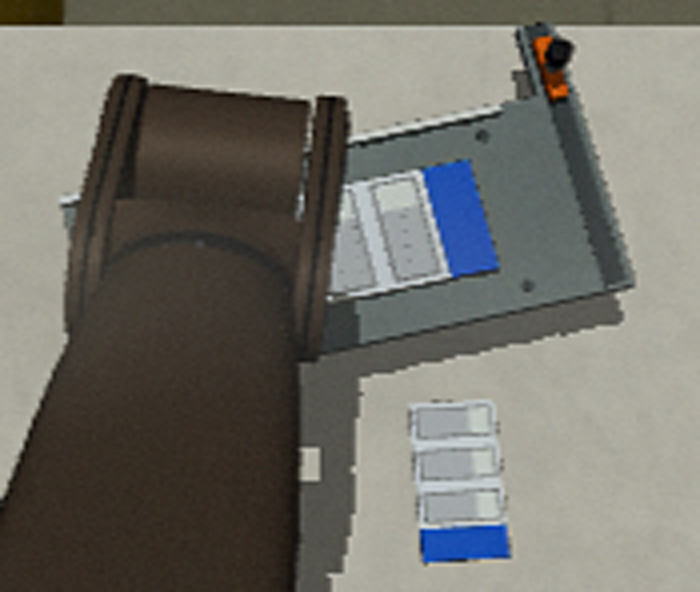

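View pics/wrist6.png

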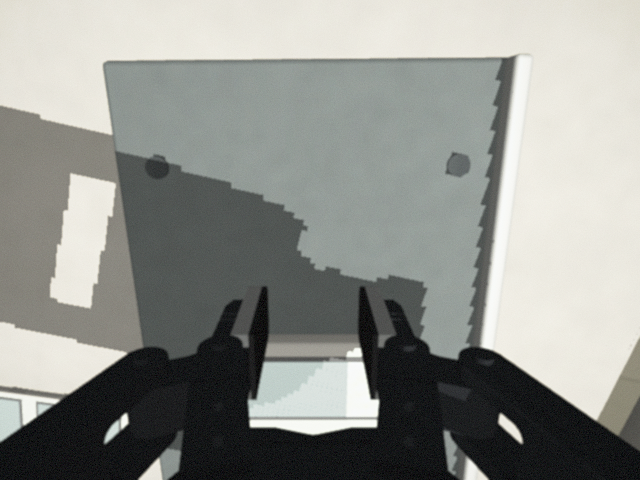

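The tray slides flat and is now square to the ledge. In the top crop its band is at about (460,217), and the stop is well aside at (552,65). Measuring the band to get the remaining travel.

```bash
cat > band.py <<'E'
import sys
from h import *
n=sys.argv[1]
im=cv2.imread(f'pics/{n}.png')[:,:,::-1].copy(); c=np.load(f'{n}c.npy',allow_pickle=True).item()
for b in big(blue(im))[:2]:
    q=cv2.boxPoints(cv2.minAreaRect(b)); print(q.round(1).tolist(),[loc(ray(p,.068,c)).tolist() for p in q])
E
python3 band.py top6; python3 -c "
from h import *
print(loc((.4875,.0430)))"
```

```text
[[370.1000061035156, 215.1999969482422], [381.6000061035156, 212.3000030517578], [389.20001220703125, 241.6999969482422], [377.79998779296875, 244.6999969482422]] [[-0.1083, 0.0351], [-0.0791, 0.036], [-0.0798, -0.0399], [-0.1086, -0.0407]]
[[369.6000061035156, 313.0], [391.0, 311.3999938964844], [391.6000061035156, 320.0], [370.20001220703125, 321.5]] [[-0.1681, -0.195], [-0.1185, -0.2028], [-0.1222, -0.2222], [-0.1715, -0.2144]]
[-0.241  -0.0033]
```

>>> send_rows --pt "0.007 -0.03 0 0" --pt "0.014 -0.06 0 0" --pt "0.021 -0.09 0 0" --pt "0.028 -0.12 0 0" --pt "0.035 -0.15 0 0" --pt "0.042 -0.18 0 0" --pt "0.049 -0.21 0 0" --pt "0.055 -0.24 0 0" --pt "0.062 -0.27 0 0" --pt "0.069 -0.3 0 0" --pt "0.074 -0.32 0 0" --pt "0.077 -0.333 0 0" --pt "0.079 -0.341 0 0" --pt "0.079 -0.341 0 0"

```text
time: 11.8
eef_pos: [0.511, -0.0593, 0.0788]
tcp_rot: [0.624, 0.782, -0.0, 0.0]
contact_force: [0.3, -0.0, -0.6]
opening: 0.404
```

```bash
python3 snap.py top 7;  python3 - <<'E'
import cv2
im=cv2.imread('pics/top7.png')[170:330,265:440]
cv2.imwrite('pics/crop7.png',cv2.resize(im,None,fx=4,fy=3.7,interpolation=cv2.INTER_CUBIC)[:592])
E
python3 band.py top7
```

```text
11.85 [ 0.5109851  -0.05923596  0.0787416 ] [ 6.23587999e-01  7.81753026e-01 -2.47864745e-04  3.90164923e-04] [ 0.14124831 -0.67971613 -0.31977135]
[[410.70001220703125, 206.10000610351562], [421.8999938964844, 203.0], [429.8999938964844, 232.5], [418.79998779296875, 235.5]] [[-0.005, 0.0352], [0.0239, 0.0365], [0.0227, -0.04], [-0.0058, -0.0412]]
[[380.0, 312.0], [391.0, 312.0], [391.0, 320.0], [380.0, 320.0]] [[-0.1439, -0.1983], [-0.1187, -0.2041], [-0.1235, -0.222], [-0.1485, -0.2162]]
```

View pics/crop7.png

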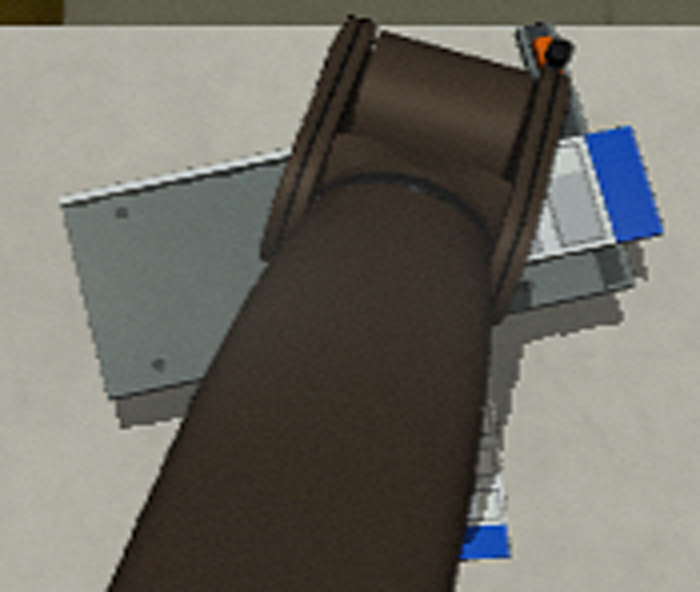

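The band now overhangs, with its inner edge about 5.5 mm short of the ledge's end. I'll push about 16.5 mm more, back off and rise.

>>> send_rows --pt "0.003 -0.013 0 0" --pt "0.006 -0.027 0 0" --pt "0.009 -0.04 0 0" --pt "0.0125 -0.054 0 0" --pt "0.0125 -0.054 0 0" --pt "0 0 0 0" --pt "-0.012 0.05 0 0" --pt "-0.012 0.05 0.1 0" --pt "-0.012 0.05 0.3 0" --pt "-0.012 0.05 0.4 0" --pt "-0.18 0.25 0.4 0" --pt "-0.18 0.45 0.4 0" --pt "-0.18 0.65 0.4 0" --pt "-0.18 0.75 0.4 0" --pt "-0.18 0.75 0.4 0"

```text
time: 13.72
eef_pos: [0.4557, 0.1689, 0.1987]
tcp_rot: [0.622, 0.783, -0.0, -0.0]
contact_force: [0.1, -0.2, 0.1]
opening: 0.398
```

```bash
python3 snap.py top 8;  python3 - <<'E'
import cv2
im=cv2.imread('pics/top8.png')[170:330,265:440]
cv2.imwrite('pics/crop8.png',cv2.resize(im,None,fx=4,fy=3.7,interpolation=cv2.INTER_CUBIC)[:592])
E
python3 band.py top8
```

```text
13.775 [0.45596884 0.16756049 0.19863385] [ 6.22263613e-01  7.82807714e-01 -2.73962256e-04  6.11321192e-05] [-0.05849608 -0.16284216 -0.3456662 ]
[[417.70001220703125, 204.89999389648438], [428.70001220703125, 201.89999389648438], [436.79998779296875, 230.8000030517578], [425.79998779296875, 233.89999389648438]] [[0.0124, 0.0341], [0.041, 0.0357], [0.0401, -0.0397], [0.0119, -0.041]]
[[369.6000061035156, 312.8999938964844], [391.0, 311.3999938964844], [391.6000061035156, 320.0], [370.20001220703125, 321.5]] [[-0.168, -0.1948], [-0.1185, -0.2026], [-0.1222, -0.2222], [-0.1715, -0.2144]]
```

View pics/crop8.png

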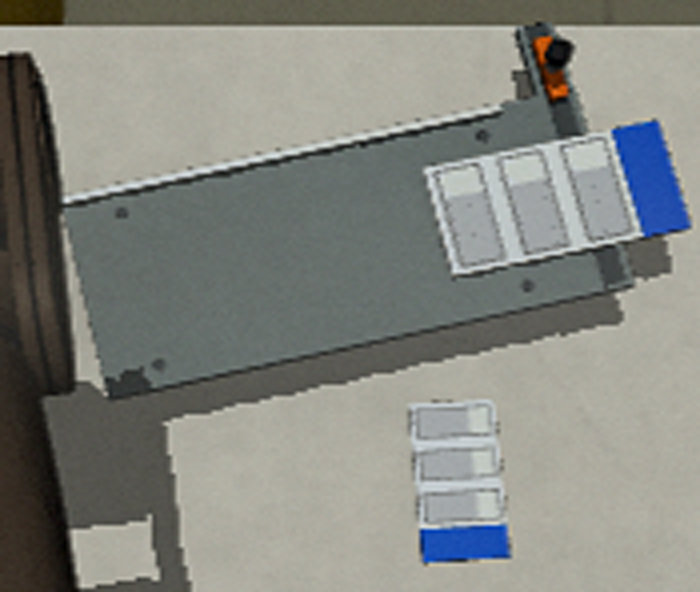

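View pics/top8.png

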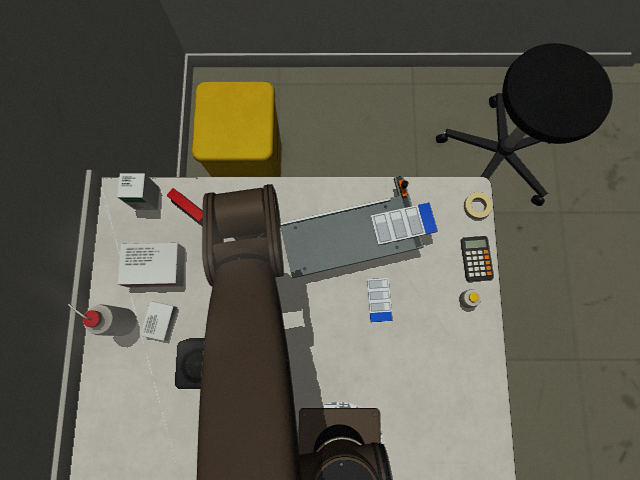

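Both band corners measure about 12 mm past the edge, the tray is square and flat, the stop is still open, and the arm is clear. Handing in.

```bash
python3 -c "
from plant import workorder
print(workorder.sign_off())"
```

```text
the job is handed in; nothing more can be done
None
```

The stop is pushed aside and the tray's whole blue band hangs past the ledge's open end. I handed the job in at about 14 s of the 45 s allowed; the interface reported no verdict.

- **Stop:** I pushed it by its knob toward the lip side with the jaws shut. The wrist camera measured about 83 mm open (more than 75 mm is needed). In the last top picture it still stood aside.
- **Tray:** I pushed its rear face with two part-open fingertips, which squared it to the ledge. The last top view puts the band's inner corners 12.4 mm and 11.9 mm past the edge, inside the allowed −2 to 25 mm. It lay flat in that view, but I took no separate height or tilt measurement.
- **Arm:** It ended well clear at about 0.2 m height, with force readings near zero. The only firm contact was about a 12 N touch of the fingertips on the ledge top, made on purpose to find its height.
- **Other things on the counter:** The tape roll, calculator, yellow-capped bottle and small tray were unmoved in the last picture, and the carton looked in place. The arm hid the purple-capped bottle and part of the stapler. I never went near either, but I did not check them at the end.

No check failed or disagreed.

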